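Emergency light test at the blue box

ROBOT

A 6-joint arm with a two-finger parallel gripper is mounted at the origin on the work surface. World frame = base frame: x ahead of the robot, y to its left, z up, the work surface at z = 0. Lengths are in mm, angles in rad, forces in N, time in s.
With the tool pointing down it reaches from about 325 to 775 mm from the base axis. Payload 5.5 kg.
Tool frame: the origin (TCP) lies midway between the tips of the shut fingers; the grasp point (between the pads) lies 19 mm behind it; z points along the fingers, y is the direction in which the jaws open and shut (so a half turn about z gives the same grasp; the last joint's range is limited). The gripper opens to 88 mm and grips with 3 to 60 N. Pads are 20 mm wide; open, the fingers measure 115 mm over their backs; the gripper's body (75 mm by 178 mm) begins 61 mm behind the grasp point.
Start: joints at [1.211, 0.091, 1.231, -0, 1.82, -0.057], TCP at [178.921, 572.716, 222.631] pointing down, gripper open.
Joint ranges: [-2.87, 2.87], [-0.86, 2.18], [0.17, 2.46], [-1.51, 4.65], [0.06, 2.69], [-2.65, 2.65]. Speed limits (rad/s): [2.57, 2.57, 3.01, 3.14, 3.14, 3.14].

INTERFACE

Orientations are given as [roll, pitch, yaw] about the fixed x, y, z axes, in that order (R = Rz(yaw) Ry(pitch) Rx(roll)).
In Python, from bench import robot, grab_frame, calibration gives the robot as it stands.
- The arm moves only by the tool play_rows, never from a script. Its argument "steps" is a list of rows, each a list of 7 numbers: the shift along the tool's x, y, z in m, then the turn, a rotation vector about the tool's x, y, z in rad, then the gripper's target within -1 to 1 (fully open at 1, half-way at 0, shut at -1). A call has 1 to 20 rows; each row shifts and turns the commanded pose from where the row before left it, along the tool's axes as they then stand; what a row does not reach is not made up. A row lasts 1/12 s, in which the tool goes at most 41.7 mm and 7.16 degrees, less where a joint would pass 70% of its speed; a pose out of reach is approached as far as the arm can. A call with a gripper value outside its range is refused whole. The fingers move at their own pace and stop on an object; the grip force is fixed at half the most. Time passes only in rows, so rows that do not move let the fingers close. It gives the time, the measured TCP pose, the force and the opening at its end, in the units of the state.
- robot.sense(): the state, without advancing time (a new reading comes with each control period).
- grab_frame(name): name is "scene" or "top" or "wrist"; returns (picture, depth): 480x640x3 uint8, red, green, blue; 480x640 float32, mm along the optical axis (not along the pixel's ray), 0 where there is no reading.
- calibration(name): a dict with "fx", "fy", "cx", "cy" (pixels), "distortion" ([k1, k2, p1, p2, k3] as OpenCV has them; the pictures are not rectified), "rvec" (rotation vector, rad) and "tvec" (3), from world to camera coordinates, as OpenCV has them. Camera axes: x right, y down, z forward; pixel columns grow to the right and rows downward; lengths in mm; the calibration is good to about 2 mm. A picture is of the moment at which its call begins: read the wrist's pose just before it. calibration takes no time and is no camera call; for the wrist camera it gives the pose at the moment of the call.
- robot.finish_job(): hands the job in, once; it reports no verdict.
The state is a dict: "time": time; "joints": joint angles; "qd": joint speeds; "effort": joint torques, N m; "tool_pos": TCP position; "eef_rot": TCP orientation; "wrist_force": force on the tool from outside, world axes, zero at the start; "torque": the same for the moment, N m; "finger_gap": opening from 0.0 (shut) to 1.0 (fully open).
Only numpy, scipy, OpenCV 4.12 (cv2) and the standard library are available. Lean on these libraries where they do the work, as an engineer would, in place of code of your own. Each camera call takes 0.05 s, during which the arm holds its last target. There are 200 camera calls.

TASK

Test the landing's emergency light from the blue electrical box: push the red rocker switch fully on by its white-dot end, then the yellow rocker switch the same way, and only then press the round white test button fully in. Finish while still holding the test button in, with both switches on. It is all done by pushing: nothing is picked up, and the screwdriver rack, glass diffuser, bolt and wooden block stay where they are.

Things in the scene. Friction and masses are not known exactly. Their poses are not given: they have to be found in the camera images.
- box: Blue plastic electrical box fixed to the bench, 146 mm (x) x 286 mm (y), lid top 70 mm above the bench. Origin: centre of its underside on the bench. The three control plates sit in a row along its y on the lid, about 85 mm apart, in any order, with the same yaw as the box.
- red_switch: The red switch: a black plate 92 x 50 x 12 mm fixed on the box lid, long side along its x, with a red rocker on top. Origin: centre of the plate's underside (on the lid). Its +x end is the ON end and carries a small white dot on the plate. Which of the three lid places it has varies. Good place to push: above the origin, 24 mm towards +x.
- yellow_switch: The yellow switch: a black plate 92 x 50 x 12 mm fixed on the box lid, long side along its x, with a yellow rocker on top. Origin: centre of the plate's underside (on the lid). Its +x end is the ON end and carries a small white dot on the plate. Which of the three lid places it has varies. Good place to push: above the origin, 24 mm towards +x.
- red_rocker (a joint): Red paddle, 68 (plate x) x 36 mm, a shallow V of two flat 34 mm halves, pivot 16 mm above the plate underside. 0 rad = off: ON half tilted up 0.28, its end 29 mm above the plate underside. 0.28 = fully on: ON half level, its top 20 mm above the plate underside, other half up. About 4 N at the end moves it; it stays where left (friction, no spring). Starts at 0 to 0.05.
- yellow_rocker (a joint): Yellow paddle, 68 (plate x) x 36 mm, a shallow V of two flat 34 mm halves, pivot 16 mm above the plate underside. 0 rad = off: ON half tilted up 0.28, its end 29 mm above the plate underside. 0.28 = fully on: ON half level, its top 20 mm above the plate underside, other half up. About 4 N at the end moves it; it stays where left (friction, no spring). Starts at 0 to 0.05.
- test_button_base: Black housing of the round white test button (40 mm diameter), fixed on the box lid. Origin: centre of its underside (on the lid).
- test_button_top (a point): Centre of the top face of the white test button; it goes straight down with the button.
- test_button (a joint): Travel of the white test button: 0 = out, 0.007 m = fully in. Its spring needs about 6 N at the bottom and pushes it out again when released.
- rack: Steel slot rack 100 x 160 x 62 mm with four screwdrivers standing in it (one piece, 134 mm high over the handles), loose on the bench on the box's +y side. Origin: centre of its underside. Leave it alone.
- diffuser: Domed glass light diffuser, 140 mm diameter, 56 mm high, loose on the bench on the box's -y side. Origin: centre of its underside. Leave it alone.
- bolt: Stainless bolt standing on its head beyond the box, 59 mm high, shank 12 mm, head 21 mm. Origin: centre of the head's underside. Leave it alone.
- block: Small wooden block 50 x 90 x 35 mm lying beyond the box. Origin: centre of its underside. Leave it alone.

How it is judged (in metres and radians):
On the way, in this order (a step that is already met when the one before it is completed fails the run):
1. the red rocker is fully on, the yellow one still off, the test button out (value of joint red_rocker above 0.22 rad and value of joint yellow_rocker below 0.15 rad and value of joint test_button below 0.003 m), for 0.1 s.
2. the yellow rocker is fully on too, the test button still out (value of joint each of red_rocker, yellow_rocker above 0.22 rad and value of joint test_button below 0.003 m), for 0.1 s.
3. the test button is pressed fully in by the fingers (value of joint each of red_rocker, yellow_rocker above 0.22 rad and value of joint test_button above 0.0055 m and contact force between the fingers and test_button_base above 1 N), for 0.2 s.
At the end, for the whole second after the job is handed in: Both rockers are on (over 0.22 of 0.28 rad) and the fingers still hold the test button in (over 5.5 of 7 mm, with more than 1 N) (all of step 3); the arm keeps its last pose, push and grip.
It fails at once if the yellow rocker is pushed on before the red one (value of joint yellow_rocker above 0.15 rad and value of joint red_rocker below 0.15 rad).
It fails at once if the test button is pressed before both rockers are on (value of joint test_button above 0.004 m and value of joint any of red_rocker, yellow_rocker below 0.22 rad).
It fails at once if the rack, diffuser, bolt or block is lifted or moved more than 15 mm (distance of any of rack, diffuser, bolt, block from where it was at the start of the episode above 0.015 m).
It also fails if it takes over 35 s, if anything falls off the work surface, if the arm or the gripper's body presses on something with over 40 N, if the wrist force passes 120 N, or if a joint passes its speed limit or range.

## Working session

There is one attempt and no reset: what is moved stays moved. The work goes in short steps, Python scripts to look and compute and a tool call to move; the robot and the scene stay as the last step left them, time stands still between calls to the robot, and variables do not carry over. Pictures are saved under pics/ and viewed, about 8 in all and at most 12, crops included, and the job is handed in when it is done.

Besides the shell and the picture viewer there is one more tool, called after "Emit:" in YAML: its name, and indented under it one key for each argument. play_rows: Moves the arm, as the interface text tells. Its arguments: {"type":"object","properties":{"steps":{"type":"array","items":{"type":"array","items":{"type":"number"}}}},"required":["steps"]}

```bash
mkdir -p pics; cat > h.py <<'E'
import numpy as np, cv2
from bench import robot, grab_frame, calibration
def world(cal, depth, uv):
    K=np.array([[cal['fx'],0,cal['cx']],[0,cal['fy'],cal['cy']],[0,0,1.]])
    uv=np.asarray(uv,float).reshape(-1,2)
    n=cv2.undistortPoints(uv.reshape(-1,1,2),K,np.array(cal['distortion'])).reshape(-1,2)
    d=np.array([depth[int(round(v)),int(round(u))] for u,v in uv])
    P=np.c_[n*d[:,None],d]
    R=cv2.Rodrigues(np.array(cal['rvec'],float))[0]
    return (P-np.ravel(cal['tvec']))@R
def snap(name,f):
    cal=calibration(name); img,d=grab_frame(name)
    cv2.imwrite(f'pics/{f}.png',img[:,:,::-1]); np.savez(f'pics/{f}.npz',img=img,d=d); 
    import pickle; pickle.dump(cal,open(f'pics/{f}.pkl','wb'))
    return cal,img,d
E
python3 - <<'E'
from h import *
print(robot.sense())
snap('top','top1'); snap('scene','scene1')
E
```

```text
{'time': 0.0, 'joints': array([ 1.21128547e+00,  9.18438846e-02,  1.23187810e+00, -2.71323268e-06,
        1.81978564e+00, -5.67426747e-02]), 'qd': array([ 4.25416111e-04,  7.56500626e-04, -8.63838348e-04, -8.51556355e-05,
       -1.78725636e-03,  7.21573107e-06]), 'effort': array([-1.04491348e-03, -4.46466386e+01, -4.06439030e+01,  6.95876707e-02,
        2.98968446e-02, -8.16466468e-05]), 'tool_pos': array([178.82182001, 572.42540434, 221.52023558]), 'eef_rot': array([-3.13968061e+00, -1.05975790e-04,  2.83882370e+00]), 'wrist_force': array([0.21430442, 0.61346891, 0.93329933]), 'torque': array([ 0.00325298,  0.03176275, -0.01092819]), 'finger_gap': 1.0015637045114902}
```

View pics/top1.png

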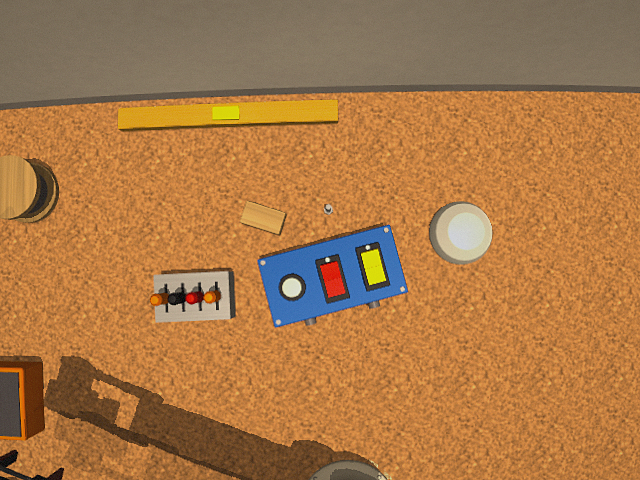

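View pics/scene1.png

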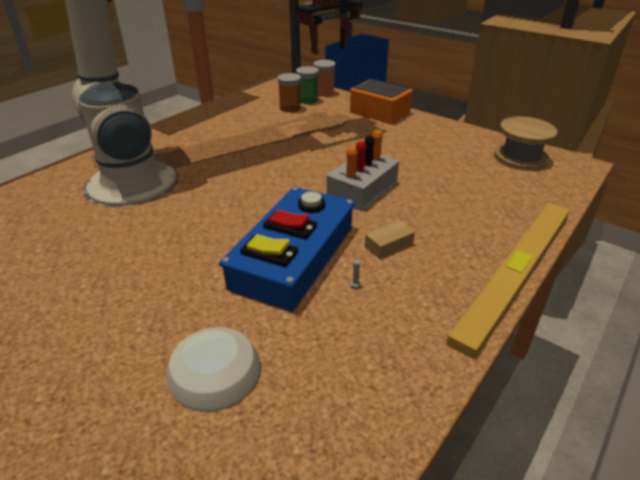

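The top picture shows, from left (+y) to right, the white button at (291,287), the red switch at (333,280) and the yellow switch at (373,267). The white dots are at the far (+x) ends, at (327,260) and (367,247). The rack is at (195,297), the diffuser at (462,232), the bolt at (327,209) and the block at (263,217).

```bash
python3 - <<'E'
from h import *
import pickle
z=np.load('pics/top1.npz'); img,d=z['img'],z['d']; cal=pickle.load(open('pics/top1.pkl','rb'))
hsv=cv2.cvtColor(img,cv2.COLOR_RGB2HSV)
def seg(lo,hi,box,nm):
    m=cv2.inRange(hsv,lo,hi); k=np.zeros_like(m); x0,y0,x1,y1=box; k[y0:y1,x0:x1]=m[y0:y1,x0:x1]
    n,l,s,c=cv2.connectedComponentsWithStats(k); i=1+np.argmax(s[1:,4])
    vs,us=np.where(l==i); P=world(cal,d,np.c_[us,vs])
    print(nm,s[i],c[i].round(1),'mean',P.mean(0).round(1),'z',P[:,2].min().round(1),P[:,2].max().round(1))
    r=cv2.minAreaRect(P[:,:2].astype(np.float32)); print('  rect',np.round(r[0],1),np.round(r[1],1),round(r[2],1))
    return P
box=(255,220,412,330)
seg((0,150,80),(8,255,255),(310,240,355,310),'red')
seg((22,150,80),(35,255,255),(350,230,395,300),'yel')
seg((0,0,130),(179,80,255),(270,270,312,305),'btn')
P=seg((100,120,40),(130,255,255),box,'box')
for n,uv in dict(rdot=(327,260),ydot=(367,247),lid1=(310,300),lid2=(350,290),s1=(263,263),s2=(387,230),s3=(403,289),s4=(278,323)).items(): print(n,world(cal,d,uv).round(1))
# tall things near: bolt, block, rack, diffuser
for n,uv in dict(bolt=(327,209),block=(263,217),rack=(210,297),racke=(231,297),diff=(462,232)).items(): print(n,world(cal,d,uv).round(1))
E
```

```text
red [320 261  26  37 609] [332.5 279. ] mean [506.7  22.8  95.7] z 79.1 1058.3
  rect [506.5  22.4] [68.1 36.9] 13.6
yel [361 248  25  38 604] [373.1 266.4] mean [529.6 -59.4  95.6] z 80.4 1058.3
  rect [520.7 -25.5] [ 67.6 111.5] 14.9
btn [282 278  20  19 297] [291.2 287.2] mean [492.1 105.8  96.8] z 82.8 1058.3
  rect [496.8  77.4] [37.8 96.6] 9.3
box [ 258  225  150  102 6777] [329.1 275.7] mean [513.2  29.1  74.5] z 0.7 1058.3
  rect [510.7  22.2] [150.1 284.2] 13.5
rdot [[545.2  32.8  84.3]]
ydot [[569.7 -49.5  82.3]]
lid1 [[464.1  69.8  70.3]]
lid2 [[482.6 -13.   70.2]]
s1 [[542.5 165.1  71.1]]
s2 [[604.4 -92.9  71.2]]
s3 [[ 481.9 -122.2   71. ]]
s4 [[418.3 136.7  70.5]]
bolt [[652.3  30.2  62.1]]
block [[642.3 168.5  33.2]]
rack [[477.8 260.5 137.3]]
racke [[472.4 238.3  44.4]]
diff [[ 597.8 -254.3   54.2]]
```

```bash
python3 - <<'E'
from h import *
import pickle
z=np.load('pics/top1.npz'); img,d=z['img'],z['d']; cal=pickle.load(open('pics/top1.pkl','rb'))
hsv=cv2.cvtColor(img,cv2.COLOR_RGB2HSV); C={}
for nm,lo,hi,b in [('red',(0,150,80),(8,255,255),(310,240,355,310)),('yel',(22,150,80),(35,255,255),(350,230,395,300)),('btn',(0,0,130),(179,80,255),(270,270,312,305))]:
    m=cv2.inRange(hsv,lo,hi)[b[1]:b[3],b[0]:b[2]]; vs,us=np.where(m); P=world(cal,d,np.c_[us+b[0],vs+b[1]])
    P=P[(P[:,2]>78)&(P[:,2]<105)]
    r=cv2.minAreaRect(P[:,:2].astype(np.float32)); print(nm,len(P),'mean',P.mean(0).round(1),'zq',np.percentile(P[:,2],[5,50,95]).round(1),'rect',np.round(r[0],1),np.round(r[1],1),round(r[2],1)); C[nm]=np.array(r[0])
v=C['yel']-C['btn']; print('span',np.linalg.norm(v),'yaw',np.arctan2(v[0],-v[1]))
E
```

```text
red 607 mean [506.6  22.7  92.6] zq [88.2 92.3 98.3] rect [506.5  22.4] [68.1 36.9] 13.6
yel 602 mean [529.6 -59.7  92.4] zq [87.6 92.  98.8] rect [529.8 -60.5] [68.5 37.7] 13.1
btn 296 mean [491.9 106.   93.5] zq [90.  93.8 96.2] rect [492.4 105.7] [38.  36.3] 88.9
span 170.34722171533963 yaw 0.22189228175269632
```

Emit:
play_rows:
  steps:
    - [0, 0, 0, 0, 0, 0.1147, -1]
    - [0, 0, 0, 0, 0, 0.1147, -1]
    - [0, 0, 0, 0, 0, 0.1147, -1]
    - [0, 0, 0, 0, 0, 0.1147, -1]
    - [0, 0, 0, 0, 0, 0.1147, -1]
    - [0, 0, 0, 0, 0, 0.1147, -1]
    - [0, 0, 0, 0, 0, 0.1147, -1]
    - [0, 0, 0, 0, 0, 0.1147, -1]
    - [0, 0, 0, 0, 0, 0.1147, -1]
    - [0, 0, 0, 0, 0, 0, -1]

```text
time: 0.93
tool_pos: [178.9, 572.6, 222.0]
eef_rot: [-3.141, 0.001, 1.802]
wrist_force: [-0.5, 0.5, -0.9]
finger_gap: 0.278
```

Emit:
play_rows:
  steps:
    - [-0.0305, 0.0109, 0, 0, 0, 0, -1]
    - [-0.0305, 0.0109, 0, 0, 0, 0, -1]
    - [-0.0305, 0.0109, 0, 0, 0, 0, -1]
    - [-0.0305, 0.0109, 0, 0, 0, 0, -1]
    - [-0.0305, 0.0109, 0, 0, 0, 0, -1]
    - [-0.0305, 0.0109, 0, 0, 0, 0, -1]
    - [-0.0305, 0.0109, 0, 0, 0, 0, -1]
    - [-0.0305, 0.0109, 0, 0, 0, 0, -1]
    - [-0.0305, 0.0109, 0, 0, 0, 0, -1]
    - [-0.0305, 0.0109, 0, 0, 0, 0, -1]
    - [-0.0305, 0.0109, 0, 0, 0, 0, -1]
    - [-0.0305, 0.0109, 0, 0, 0, 0, -1]
    - [-0.0305, 0.0109, 0, 0, 0, 0, -1]
    - [-0.0305, 0.0109, 0, 0, 0, 0, -1]
    - [-0.0305, 0.0109, 0, 0, 0, 0, -1]
    - [-0.0305, 0.0109, 0, 0, 0, 0, -1]
    - [-0.0305, 0.0109, 0, 0, 0, 0, -1]
    - [-0.0305, 0.0109, 0, 0, 0, 0, -1]
    - [-0.0305, 0.0109, 0, 0, 0, 0, -1]
    - [-0.0305, 0.0109, 0, 0, 0, 0, -1]

```text
time: 2.6
tool_pos: [533.9, 28.9, 222.4]
eef_rot: [-3.141, -0.0, 1.81]
wrist_force: [0.6, 0.0, -0.1]
finger_gap: 0.002
```

Emit:
play_rows:
  steps:
    - [0, 0, 0.025, 0, 0, 0, -1]
    - [0, 0, 0.025, 0, 0, 0, -1]
    - [0, 0, 0.02, 0, 0, 0, -1]
    - [0, 0, 0, 0, 0, 0, -1]
    - [0, 0, 0, 0, 0, 0, -1]
    - [0, 0, 0, 0, 0, 0, -1]

```text
time: 3.1
tool_pos: [533.7, 30.6, 154.0]
eef_rot: [3.14, 0.0, 1.808]
wrist_force: [0.3, 0.3, -0.3]
finger_gap: 0.002
```

```bash
python3 - <<'E'
from h import *
print(robot.sense()['tool_pos'],robot.sense()['eef_rot'])
cal,img,d=snap('wrist','wrist1')
# project targets into the wrist view
K=np.array([[cal['fx'],0,cal['cx']],[0,cal['fy'],cal['cy']],[0,0,1.]])
pts=np.array([[506.5,22.4,86],[530.9,28.2,93],[529.8,-60.5,86],[492.4,105.7,93],robot.sense()['tool_pos']],float)
p,_=cv2.projectPoints(pts,np.array(cal['rvec'],float),np.array(cal['tvec'],float),K,np.array(cal['distortion']))
print(p.reshape(-1,2).round(0))
E
```

```text
[533.70546968  30.58024212 154.04117182] [3.14015828e+00 3.57346373e-04 1.80821330e+00]
[[270. 260.]
 [312. 263.]
 [279. 386.]
 [275. 111.]
 [318. 302.]]
```

View pics/wrist1.png

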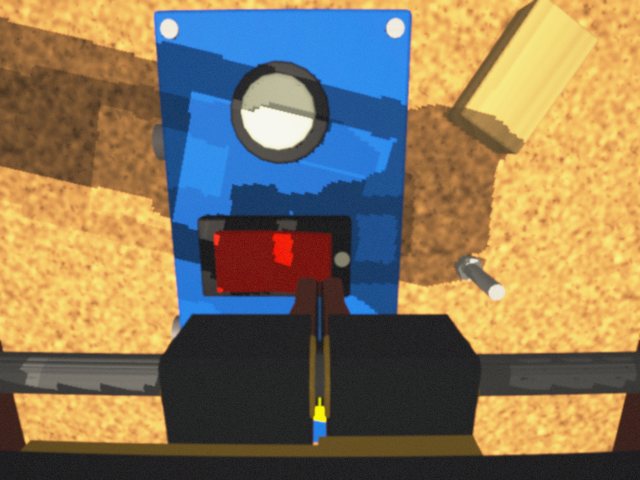

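The wrist view shows the red plate centred near (274,256), about 2 mm towards +x of my estimate. Its white dot is at (342,259), and the shut fingers come down over that ON half. The button is at (278,112).

Emit:
play_rows:
  steps:
    - [-0.001, -0.002, 0.02, 0, 0, 0, -1]
    - [0, 0, 0.02, 0, 0, 0, -1]
    - [0, 0, 0.01, 0, 0, 0, -1]
    - [0, 0, 0.004, 0, 0, 0, -1]
    - [0, 0, 0.003, 0, 0, 0, -1]
    - [0, 0, 0.003, 0, 0, 0, -1]
    - [0, 0, 0.002, 0, 0, 0, -1]
    - [0, 0, 0.002, 0, 0, 0, -1]
    - [0, 0, 0, 0, 0, 0, -1]
    - [0, 0, 0, 0, 0, 0, -1]

```text
time: 3.98
tool_pos: [533.0, 29.4, 90.2]
eef_rot: [3.138, 0.0, 1.807]
wrist_force: [2.9, 2.2, 5.4]
finger_gap: 0.007
```

Emit:
play_rows:
  steps:
    - [0, 0, 0.001, 0, 0, 0, -1]
    - [0, 0, 0.001, 0, 0, 0, -1]
    - [0, 0, 0.001, 0, 0, 0, -1]
    - [0, 0, 0, 0, 0, 0, -1]
    - [0, 0, 0, 0, 0, 0, -1]

```text
time: 4.4
tool_pos: [533.1, 29.4, 89.9]
eef_rot: [3.136, 0.001, 1.807]
wrist_force: [-2.8, 2.8, 16.7]
finger_gap: 0.005
```

Emit:
play_rows:
  steps:
    - [0, 0, -0.02, 0, 0, 0, -1]
    - [0, 0, -0.03, 0, 0, 0, -1]
    - [-0.03, 0, -0.017, 0, 0, 0, -1]
    - [-0.03, 0.001, 0, 0, 0, 0, -1]
    - [-0.0255, 0.001, 0, 0, 0, 0, -1]
    - [0, 0, 0, 0, 0, 0, -1]
    - [0, 0, 0, 0, 0, 0, -1]
    - [0, 0, 0, 0, 0, 0, -1]

```text
time: 5.07
tool_pos: [553.1, -53.4, 151.9]
eef_rot: [-3.14, -0.001, 1.806]
wrist_force: [-1.0, 0.2, 0.4]
finger_gap: 0.005
```

```bash
python3 - <<'E'
from h import *
print(robot.sense()['tool_pos'],robot.sense()['eef_rot'])
cal,img,d=snap('wrist','wrist2')
hsv=cv2.cvtColor(img,cv2.COLOR_RGB2HSV)
for nm,lo,hi in [('red',(0,150,60),(6,255,255)),('yel',(22,180,80),(35,255,255))]:
    m=cv2.inRange(hsv,lo,hi); m[320:]=0
    n,l,s,c=cv2.connectedComponentsWithStats(m); i=1+np.argmax(s[1:,4]); vs,us=np.where(l==i); P=world(cal,d,np.c_[us,vs]); P=P[(P[:,2]>70)&(P[:,2]<110)]
    yaw=0.23; o=np.array([506.5,22.4]); q=P[:,:2]-o; bx=q@[np.cos(yaw),np.sin(yaw)]; by=q@[-np.sin(yaw),np.cos(yaw)]
    print(nm,s[i],np.percentile(bx,[1,99]).round(1),np.percentile(by,[1,99]).round(1))
    for k in range(-40,56,10):
        w=abs(bx-k-5)<5
        if w.sum()>20: print('   bx',k+5,'z',np.median(P[w,2]).round(1))
E
```

```text
[553.07305737 -53.40346652 151.93243085] [-3.14011886e+00 -7.46740949e-04  1.80599026e+00]
red [ 204   70  132   74 9352] [-29.1  35.8] [-18.5  17.6]
   bx -35 z 82.9
   bx -25 z 98.6
   bx -15 z 95.9
   bx -5 z 93.0
   bx 5 z 90.8
   bx 15 z 90.7
   bx 25 z 90.7
   bx 35 z 90.6
yel [ 220  230  119   64 6658] [-27.1  38.7] [-103.4  -67.9]
   bx -25 z 91.1
   bx -15 z 91.0
   bx -5 z 90.8
   bx 5 z 91.0
   bx 15 z 93.2
   bx 25 z 96.0
   bx 35 z 98.2
```

View pics/wrist2.png

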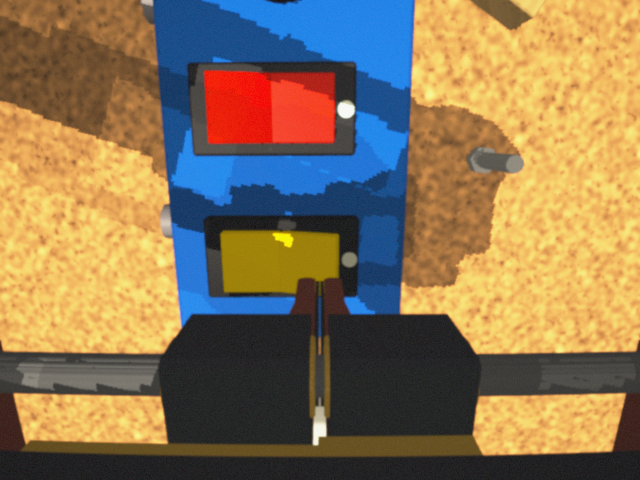

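The wrist view shows the red rocker on: its ON half is level at z = 90.7 and the other half is up. The yellow rocker is still off, and the fingers are over its ON half, about 24 mm towards the dot at (349,260).

Emit:
play_rows:
  steps:
    - [0, 0.001, 0.02, 0, 0, 0, -1]
    - [0, 0, 0.02, 0, 0, 0, -1]
    - [0, 0, 0.01, 0, 0, 0, -1]
    - [0, 0, 0.003, 0, 0, 0, -1]
    - [0, 0, 0.003, 0, 0, 0, -1]
    - [0, 0, 0.002, 0, 0, 0, -1]
    - [0, 0, 0.002, 0, 0, 0, -1]
    - [0, 0, 0.002, 0, 0, 0, -1]
    - [0, 0, 0.002, 0, 0, 0, -1]
    - [0, 0, 0.001, 0, 0, 0, -1]
    - [0, 0, 0, 0, 0, 0, -1]
    - [0, 0, 0, 0, 0, 0, -1]
    - [0, 0, 0, 0, 0, 0, -1]

```text
time: 6.2
tool_pos: [555.7, -53.1, 90.1]
eef_rot: [3.138, 0.001, 1.807]
wrist_force: [-1.8, 3.2, 9.6]
finger_gap: 0.007
```

Emit:
play_rows:
  steps:
    - [0, 0, 0.001, 0, 0, 0, -1]
    - [0, 0, 0.001, 0, 0, 0, -1]
    - [0, 0, 0, 0, 0, 0, -1]
    - [0, 0, 0, 0, 0, 0, -1]

```text
time: 6.53
tool_pos: [555.8, -53.1, 89.9]
eef_rot: [3.137, 0.001, 1.807]
wrist_force: [-6.1, 4.3, 18.0]
finger_gap: 0.007
```

Emit:
play_rows:
  steps:
    - [0, 0, -0.025, 0, 0, 0, -1]
    - [0, 0, -0.03, 0, 0, 0, -1]
    - [0.019, -0.0035, -0.01, 0, 0, 0, -1]
    - [0.03, -0.004, 0, 0, 0, 0, -1]
    - [0.03, -0.004, 0, 0, 0, 0, -1]
    - [0.03, -0.004, 0, 0, 0, 0, -1]
    - [0.03, -0.004, 0, 0, 0, 0, -1]
    - [0.03, -0.005, 0, 0, 0, 0, -1]
    - [0, 0, 0, 0, 0, 0, -1]
    - [0, 0, 0, 0, 0, 0, -1]
    - [0, 0, 0, 0, 0, 0, -1]
    - [0, 0, 0, 0, 0, 0, -1]

```text
time: 7.53
tool_pos: [491.7, 104.1, 150.5]
eef_rot: [-3.142, 0.001, 1.805]
wrist_force: [0.1, -1.1, 0.7]
finger_gap: 0.007
```

```bash
python3 - <<'E'
from h import *
print(robot.sense()['tool_pos'],robot.sense()['eef_rot'])
snap('wrist','wrist3')
cal,img,d=snap('top','top2')
hsv=cv2.cvtColor(img,cv2.COLOR_RGB2HSV)
for nm,lo,hi,b in [('red',(0,150,60),(8,255,255),(310,240,355,310)),('yel',(22,150,60),(35,255,255),(350,230,395,300))]:
    m=cv2.inRange(hsv,lo,hi)[b[1]:b[3],b[0]:b[2]]; vs,us=np.where(m); P=world(cal,d,np.c_[us+b[0],vs+b[1]]); P=P[(P[:,2]>70)&(P[:,2]<110)]
    bx=(P[:,:2]-[506.5,22.4])@[.974,.228]
    print(nm,len(P),[(k,np.median(P[abs(bx-k)<5,2]).round(1)) for k in (-25,-15,-5,5,15,25,35) if (abs(bx-k)<5).sum()>5])
E
```

```text
[491.69399825 104.09816133 150.47825382] [-3.14153038e+00  7.22660870e-04  1.80516363e+00]
red 599 [(-25, np.float64(98.3)), (-15, np.float64(95.2)), (-5, np.float64(92.4)), (5, np.float64(90.1)), (15, np.float64(90.3)), (25, np.float64(90.0)), (35, np.float64(89.4))]
yel 608 [(-25, np.float64(98.4)), (-15, np.float64(96.2)), (-5, np.float64(93.0)), (5, np.float64(90.7)), (15, np.float64(90.5)), (25, np.float64(90.5)), (35, np.float64(89.8))]
```

View pics/wrist3.png

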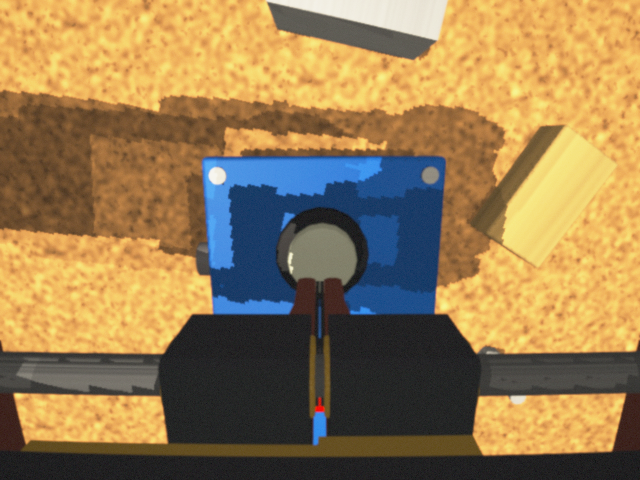

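The wrist view shows the button centred at (321,257), in line with the fingers. The top-camera depth shows both ON halves level at about 90 mm and both other halves up, so both switches are on.

Emit:
play_rows:
  steps:
    - [0.0015, 0, 0.02, 0, 0, 0, -1]
    - [0, 0, 0.02, 0, 0, 0, -1]
    - [0, 0, 0.01, 0, 0, 0, -1]
    - [0, 0, 0.004, 0, 0, 0, -1]
    - [0, 0, 0.003, 0, 0, 0, -1]
    - [0, 0, 0.002, 0, 0, 0, -1]
    - [0, 0, 0.002, 0, 0, 0, -1]
    - [0, 0, 0.002, 0, 0, 0, -1]
    - [0, 0, 0.001, 0, 0, 0, -1]
    - [0, 0, 0, 0, 0, 0, -1]
    - [0, 0, 0, 0, 0, 0, -1]

```text
time: 8.55
tool_pos: [491.3, 106.5, 87.5]
eef_rot: [3.14, 0.001, 1.806]
wrist_force: [-2.6, -2.4, 5.6]
finger_gap: 0.006
```

Emit:
play_rows:
  steps:
    - [0, 0, 0.001, 0, 0, 0, -1]
    - [0, 0, 0.001, 0, 0, 0, -1]
    - [0, 0, 0.001, 0, 0, 0, -1]
    - [0, 0, 0.001, 0, 0, 0, -1]
    - [0, 0, 0, 0, 0, 0, -1]
    - [0, 0, 0, 0, 0, 0, -1]
    - [0, 0, 0, 0, 0, 0, -1]

```text
time: 9.13
tool_pos: [491.5, 106.5, 86.1]
eef_rot: [3.139, 0.001, 1.806]
wrist_force: [-7.1, -3.5, 17.1]
finger_gap: 0.003
```

```bash
python3 - <<'E'
from h import *
cal,img,d=snap('top','top3'); snap('scene','scene3')
hsv=cv2.cvtColor(img,cv2.COLOR_RGB2HSV)
for nm,lo,hi,b in [('red',(0,150,60),(8,255,255),(310,240,355,310)),('yel',(22,150,60),(35,255,255),(350,230,395,300))]:
    m=cv2.inRange(hsv,lo,hi)[b[1]:b[3],b[0]:b[2]]; vs,us=np.where(m); P=world(cal,d,np.c_[us+b[0],vs+b[1]]); P=P[(P[:,2]>70)&(P[:,2]<110)]
    bx=(P[:,:2]-[506.5,22.4])@[.974,.228]
    print(nm,len(P),[(k,np.median(P[abs(bx-k)<5,2]).round(1)) for k in (-25,-15,-5,5,15,25,35) if (abs(bx-k)<5).sum()>5])
s=robot.sense(); print(s['tool_pos'],s['wrist_force'],s['time'])
cv2.imwrite('pics/crop3.png',cv2.resize(cv2.imread('pics/scene3.png')[150:320,200:440],None,fx=3,fy=3))
E
```

```text
red 603 [(-25, np.float64(97.7)), (-15, np.float64(95.0)), (-5, np.float64(92.1)), (5, np.float64(90.1)), (15, np.float64(90.6)), (25, np.float64(90.6)), (35, np.float64(89.5))]
yel 609 [(-25, np.float64(99.3)), (-15, np.float64(96.1)), (-5, np.float64(93.4)), (5, np.float64(90.6)), (15, np.float64(90.1)), (25, np.float64(90.2)), (35, np.float64(90.0))]
[491.45357584 106.49727164  86.13138808] [-7.63192506 -3.13818651 16.74342152] 9.2333
```

View pics/crop3.png

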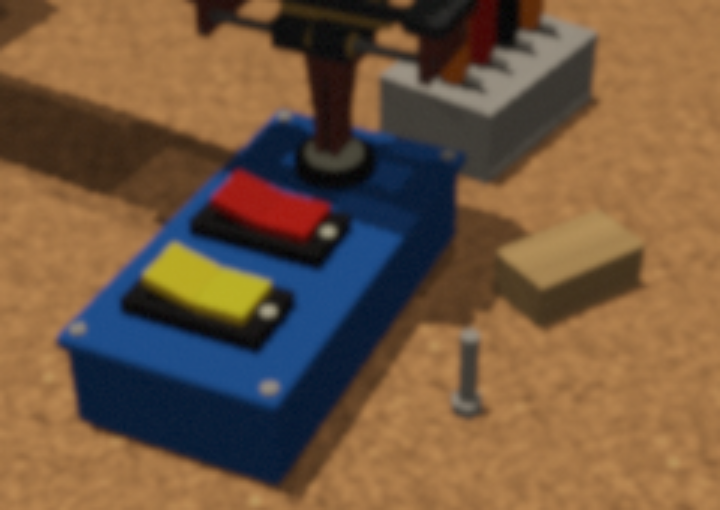

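The crop shows the shut fingers pressing the middle of the button at (335,160). Both rockers are down at their dot ends, at (328,232) and (268,312). The rack, block and bolt look undisturbed.

```bash
python3 -c "
from bench import robot
print(robot.finish_job())"
```

```text
the job is handed in; nothing more can be done
None
```

I pushed the red rocker fully on by its white-dot end, then the yellow one, and then pressed the white test button. I handed the job in after about 9.2 s of the 35 s, with the fingers still holding the button in. The interface gives no verdict.

- **Rockers:** In the last depth check both ON halves were level at about 90 mm (20 mm above the plate underside) and both other halves were up. Each push ended on a hard stop at 17–18 N.
- **Test button:** The fingertips stopped at z = 86.1 mm, about 7 mm below the measured top of the released button (about 93.5 mm). The steady upward force was about 17 N, well above the 6 N spring, so the button is at its stop. I inferred its travel this way and did not measure it directly.
- **Other objects:** The rack, block and bolt looked undisturbed in the last picture viewed. The diffuser was outside that crop, but the arm never went near it.
- **Disagreements:** The top and wrist cameras differed by 2–5 mm on where the switches sit. I aimed by the wrist view, and no check failed.

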